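Close the back of a photo stand: fold the flap over and tuck it under the lip

TASK

The empty photo stand lies on its face with its back flap standing open. With closed fingertips, push the flap over from its outer side until it lies flat, then keep it pressed down and push its thumb ridge so that the free edge slides all the way in beneath the retaining lip, where it must stay by itself when you let go and move clear. Work gently and grip, pinch or lift nothing; leave the stand lying about where it is and the other things on the dresser undisturbed.

Things in the scene. Friction and masses are not known exactly. Their poses are not given: they have to be found in the camera images.
- stand: Loose grey plastic photo stand lying on its face, about 0.9 kg, 160 long (x) x 120 wide (y), slab 10 thick, side rails to 20. Origin: centre of its underside; x points from hinge end to lip end, z up. The lip bridges the width at x = 58 to 80 mm, underside 23.5 and top 28 high; its flared mouth starts at x = 52, 31 high; end wall at x = 76. A white flap 88 wide, 4 thick is hinged near the -x end.
- hinge (a point): Fixed point of the stand, its axes: middle of the flap's hinge line (parallel to the stand's y) as at the start, stand x = -60 mm, 17.5 mm above the dresser. The real hinge line moves from here along the stand's x by the value of tuck.
- lip (a point): Fixed point of the stand, its axes: middle of the retaining lip's front underside edge, stand x = +58 mm, 23.5 mm above the dresser. The flap's edge has to go below it.
- ridge (a point): Top middle of the white thumb ridge on the flap's outer face (up when flat; facing away from the lip when open). Ridge 60 long across the flap, 6 thick, 9 tall, 75 to 81 mm from the hinge line; this point is 78 mm from it, 11 mm out from the mid-plane. Axes: flap's (x hinge to free edge, z out of the outer face). Flat, the outer face is 19.5 and the ridge top 28.5 mm above the dresser.
- flap_edge (a point): Middle of the flap's free edge, 110 mm from the hinge line, at mid-thickness. Axes as for the ridge.
- flap (a joint): Fold angle, rad: 0 flat on the stand, free edge towards the lip; 1.57 upright; 2.1 end stop. Starts at 1.15 to 1.85 and stays there, but a spring (0.08 Nm/rad about 1.5 rad; friction 0.03 Nm) lifts it to about 1 rad if let go untucked; under 3 N pressed down just on the hinge side of the ridge holds it flat; foam gives 1 to 2 mm more at 10 to 20 N. Tucked it settles at about 0.04 rad.
- tuck (a joint): How far flap and hinge have slid towards the lip along the stand's x, m: 0 at the start, 0.018 end stop. Moves under about 2.5 N and stays. At 0 and flat the free edge is at stand x = 50 mm, short of the lip; at 0.018 it is 10 mm in beneath the lip. If slid forward before it is flat, the edge strikes the lip from above and cannot go under.
- canister_a: Largest painted ceramic canister with screw lid, diameter 92, height 142; loose bystander. Origin: centre of its underside.
- canister_b: Middle ceramic canister, diameter 84, height 128; loose bystander. Origin: centre of its underside.
- canister_c: Smallest ceramic canister, diameter 76, height 114; loose bystander. Origin: centre of its underside.
- atomizer: Stainless steel perfume atomizer, diameter 42, height 100; loose bystander. Origin: centre of its underside.
- ring_tray: Round glass ring tray, diameter 100, height 20; loose bystander. Origin: centre of its underside.
- cream_jar: Amber glass cream jar, diameter 60, height 45; loose bystander. Origin: centre of its underside.
- hairbrush: Hairbrush lying flat, 200 long along its x; loose bystander.
Not all that is in view belongs to the job. Of the things shaped like the stand, the grey one is meant.

How it is judged:
By the outcome, as a careful person would: the job done as asked, in the order asked, and still so for the second after the job is handed in, with the robot touching nothing.
It also fails if it takes over 40 s, if anything falls off the work surface, if the arm or the gripper's body presses on something with over 40 N, if the wrist force passes 120 N, or if a joint passes its speed limit or range.

ROBOT

A 6-joint arm with a two-finger parallel gripper is mounted at the origin on the work surface. World frame = base frame: x ahead of the robot, y to its left, z up, the work surface at z = 0. Lengths are in m, angles in rad, forces in N, time in s.
With the tool pointing down it reaches from about 0.325 to 0.75 m from the base axis. Payload 7.6 kg.
Tool frame: the origin (TCP) lies between the finger pads; the fingertips stand 14 mm ahead of it and the grasp point (between the pads) lies 5 mm behind it (finger_overhang is the distance from the TCP to the fingertips, in m); z points along the fingers, y is the line along which they close (so a half turn about z gives the same grasp; the last joint's range is limited). The gripper opens to 85 mm and grips with 20 to 120 N. Pads are 22 mm wide; open, the fingers measure 114 mm over their backs; the gripper's body (76 mm by 85 mm) begins 54 mm behind the grasp point. The pads swing forward as they close: fully open they stand 13 mm farther back than shut.
Start: joints at [-1.416, 0.052, 1.401, -0, 1.689, -0.07], TCP at [0.117, -0.512, 0.245] pointing down, gripper open.
Joint ranges: [-2.9, 2.9], [-0.91, 2.17], [0.12, 2.37], [-1.06, 4.2], [0.26, 2.73], [-2.93, 2.93]. Speed limits (rad/s): [2.57, 2.57, 3.01, 3.14, 3.14, 3.14].

INTERFACE

Orientations are given as a unit quaternion [w, x, y, z].
In Python, from plant import read_state, snapshot, close_job, search_frame, trace, place_of, finger_overhang gives the robot as it stands. The module is installed in compiled form; this text tells all that it offers.
- The arm moves only by the tool play_rows, never from a script. Its argument "motion" is a list of rows, each an object of numbers: "x", "y", "z": the shift along the tool's x, y, z in mm; "twist": the turn about the tool's z in rad. In form: [{"x": .., "y": .., "z": .., "twist": ..}, ...]. A call has exactly 5 rows; each row shifts and turns the commanded pose from where the row before left it, along the tool's axes as they then stand; what a row does not reach is not made up. A row lasts 1/10 s, in which the tool goes at most 50 mm and 8.59 degrees, less where a joint would pass 70% of its speed; a pose out of reach is approached as far as the arm can. A call is refused whole if a number of a shift passes 50 or a number of a turn 0.15, either way. A call with a gripper value outside its range is refused whole. "hand" is the finger opening in mm, from 0 to 85.4, set as the call begins (left out, the last holds). The fingers move at their own pace and stop on an object; the grip force is fixed at half the most. Time passes only in rows, so rows that do not move let the fingers close, or fill a call up. It gives the time, the measured TCP pose, the force, the opening and the grip force at its end, in the units of the state.
- read_state(): the state, without advancing time (a new reading comes with each control period).
- snapshot(name): name is "scene" or "top"; returns a dict with "img" (480x640x3 uint8, blue, green, red), "camera_matrix" (3x3 intrinsics, pixels), "origin" and "orientation" of the camera in the world. Camera axes: x right, y up, looking along -z (the intrinsics and any distortion apply to the point x, -y, -z); pixel columns grow to the right and rows downward; lengths in m; the calibration is good to about 2 mm. A picture is of the moment at which its call begins. There is no depth.
- close_job(): hands the job in; it is judged then, once.
Trained networks look in the newest picture that a camera, given by its name, has taken for a name from the list of things; names that differ only in an ending like _2 or _b are one class to them, and where a whole thing is asked for, a point or a joint stands for the part that bears it (a point fixed in the world has none). Each returns a list of dicts, best first, with "score" (0 to 1); they miss things now and then, are a little off and sometimes report something else, mostly with a low value. They report only what shows in the picture. A call takes as long as a camera call. They do not tell look-alikes from the thing itself.
- search_frame(camera, target): "extent" ([centre column, centre row, width, height] in pixels, round what is visible of it).
- trace(camera, target): "pixels" (480x640 bool, what is visible of it) and "extent" ([centre column, centre row, width, height] in pixels, round what is visible of it).
- place_of(camera, target): "centre" ([column, row] in pixels: a listed point, or the origin of a listed thing).
The state is a dict: "time_s": time; "qpos": joint angles; "qvel": joint speeds; "effort": joint torques, N m; "position": TCP position; "tool_rot": TCP orientation; "ft_force": force on the tool from outside, world axes, zero at the start; "moment": the same for the moment, N m; "grip_width": finger opening in m; "grasp_force": force on a finger pad.
Only numpy, scipy, OpenCV 4.12 (cv2) and the standard library are available. Lean on these libraries where they do the work, as an engineer would, in place of code of your own. Each camera call takes 0.05 s, during which the arm holds its last target. There are 200 camera calls.

## Working session

There is one attempt and no reset: what is moved stays moved. The work goes in short steps, Python scripts to look and compute and a tool call to move; the robot and the scene stay as the last step left them, time stands still between calls to the robot, and variables do not carry over. Pictures are saved under pics/ and viewed, at most 10 in all, crops included, and the job is handed in when it is done.

Besides the shell and the picture viewer there is one more tool, called after ">>>" by a JSON object that holds its "fn" and its "kwargs". play_rows: Moves the arm, as the interface text tells. Its arguments: {"type":"object","properties":{"motion":{"type":"array"},"hand":{"type":"number"}},"required":["motion"]}

```bash
mkdir -p pics
cat > h.py <<'E'
import numpy as np, cv2
from scipy.spatial.transform import Rotation as R
from plant import *
def cam(s):
    q=np.array(s["orientation"],float)
    M=R.from_quat(q[[1,2,3,0]]).as_matrix() if q.size==4 else q.reshape(3,3)
    return np.array(s["camera_matrix"]),np.array(s["origin"]),M
def ray(s,px):
    K,o,M=cam(s); d=np.linalg.inv(K)@[px[0],px[1],1]
    return o,M@(d*[1,-1,-1])
def at_z(s,px,z):
    o,d=ray(s,px); return o+d*(z-o[2])/d[2]
def proj(s,p):
    K,o,M=cam(s); c=M.T@(np.array(p)-o); u=K@(c*[1,-1,-1]); return u[:2]/u[2]
def tri(a,b):
    A=np.zeros((3,3));v=np.zeros(3)
    for o,d in (a,b):
        d=d/np.linalg.norm(d);P=np.eye(3)-np.outer(d,d);A+=P;v+=P@o
    return np.linalg.solve(A,v)
E
cat > a.py <<'E'
from h import *
S={n:snapshot(n) for n in("scene","top")}
for n,s in S.items():
    cv2.imwrite(f"pics/{n}0.png",s["img"]); print(n,[k for k in s],np.round(s["origin"],3),np.round(s["camera_matrix"],1).tolist())
    for t in "stand hinge lip ridge flap_edge canister_a atomizer ring_tray cream_jar hairbrush".split():
        print(t,[(np.round(d["centre"],1).tolist(),round(d["score"],2)) for d in place_of(n,t)][:4])
st=read_state();print(st["position"],st["tool_rot"],st["time_s"],finger_overhang)
E
python3 a.py
```

```text
scene ['img', 'camera_matrix', 'origin', 'orientation'] [0.887 0.566 0.857] [[485.9, 0.0, 312.4], [0.0, 485.9, 232.8], [0.0, 0.0, 1.0]]
stand [([465.0, 282.2], 0.61), ([341.3, 251.0], 0.56), ([389.1, 412.7], 0.21)]
hinge [([368.3, 244.4], 0.9), ([442.3, 262.4], 0.69)]
lip [([491.8, 293.7], 0.96), ([317.2, 250.2], 0.61)]
ridge [([472.4, 282.1], 0.75), ([374.7, 215.0], 0.72), ([220.1, 150.4], 0.58)]
flap_edge [([379.5, 208.5], 0.94), ([486.6, 292.1], 0.64), ([369.1, 242.8], 0.23)]
canister_a [([197.5, 234.7], 0.93), ([224.0, 289.9], 0.69), ([283.9, 378.3], 0.68), ([394.6, 352.1], 0.31)]
atomizer []
ring_tray [([395.1, 352.3], 0.76), ([224.5, 288.4], 0.2)]
cream_jar [([385.6, 411.7], 0.66), ([264.9, 179.2], 0.54)]
hairbrush [([219.7, 151.3], 0.6)]
top ['img', 'camera_matrix', 'origin', 'orientation'] [ 0.481 -0.018  1.138] [[545.9, 0.0, 318.8], [0.0, 545.9, 242.4], [0.0, 0.0, 1.0]]
stand [([307.7, 266.8], 0.96), ([211.2, 356.8], 0.65)]
hinge [([239.7, 346.1], 0.79), ([303.1, 293.1], 0.67)]
lip [([315.3, 239.0], 0.97), ([180.6, 362.3], 0.8), ([452.9, 246.1], 0.69)]
ridge [([301.7, 299.3], 0.9), ([201.0, 356.5], 0.68)]
flap_edge [([302.1, 297.3], 0.82), ([190.1, 359.6], 0.82), ([457.1, 244.0], 0.6)]
canister_a [([406.4, 136.8], 0.89), ([215.1, 143.0], 0.74), ([331.4, 136.6], 0.67), ([454.5, 243.4], 0.35)]
atomizer [([455.4, 242.1], 0.6)]
ring_tray [([188.0, 240.2], 0.89)]
cream_jar [([144.1, 208.5], 0.92), ([300.1, 296.7], 0.36)]
hairbrush [([524.3, 213.9], 0.85)]
[ 0.11704389 -0.51180153  0.24532283] [ 3.67973717e-05  9.93690240e-01  1.12159287e-01 -6.70916710e-07] 1.1 0.014
```

View pics/scene0.png

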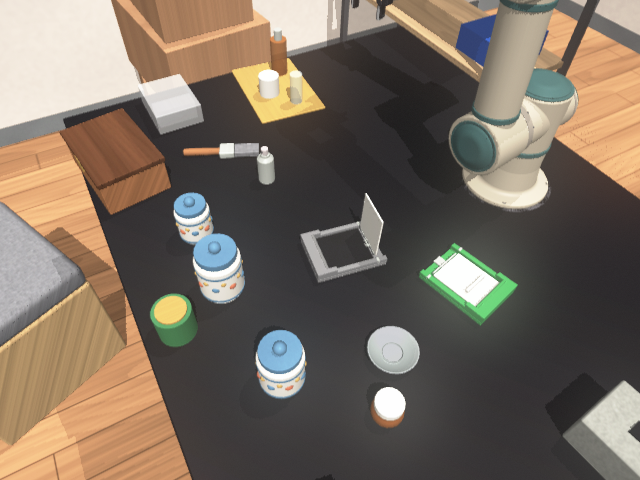

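View pics/top0.png

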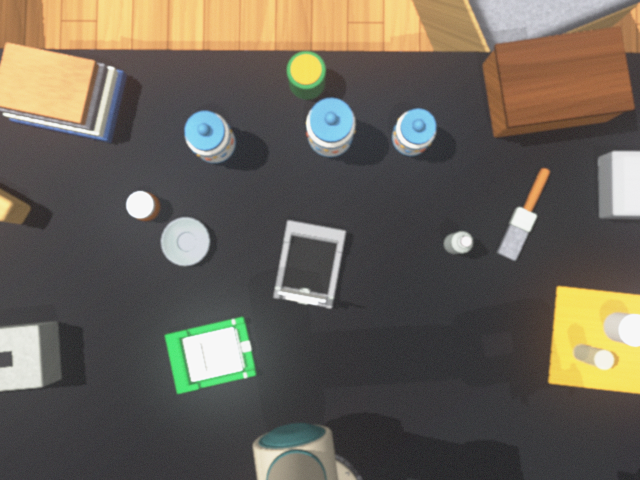

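```bash
cat > b.py <<'E'
from h import *
S={n:snapshot(n) for n in("scene","top")}
t,s=S["top"],S["scene"]
print("hinge",tri(ray(t,(303.1,293.1)),ray(s,(368.3,244.4))))
print("lip",tri(ray(t,(315.3,239.0)),ray(s,(317.2,250.2))))
print("ridge",tri(ray(t,(301.7,299.3)),ray(s,(374.7,215))))
print("edge",tri(ray(t,(302.1,297.3)),ray(s,(379.5,208.5))))
print("hinge z",at_z(t,(303.1,293.1),.0175),at_z(s,(368.3,244.4),.0175))
print("lip z",at_z(t,(315.3,239.0),.0235),at_z(s,(317.2,250.2),.0235))
print("stand",at_z(t,(307.7,266.8),0),at_z(s,(341.3,251.0),0))
for d in trace("top","stand")[:3]: print(d["extent"],d["score"],cv2.minAreaRect(np.argwhere(d["pixels"])[:,::-1].astype(np.float32)))
E
python3 b.py
```

```text
hinge [0.43192484 0.02205136 0.00452422]
lip [ 0.54629012 -0.00425337  0.02233661]
ridge [0.42481262 0.02080576 0.09790457]
edge [0.4247414  0.02301434 0.12060078]
hinge z [0.43233097 0.02170168 0.0175    ] [0.43901045 0.03022767 0.0175    ]
lip z [ 0.54307223 -0.0022047   0.0235    ] [ 0.54984652 -0.00562301  0.0235    ]
stand [0.48625391 0.01336594 0.        ] [4.93745010e-01 6.13981679e-03 1.11022302e-16]
[310.0, 263.9, 71.3, 85.9] 0.87 ((308.5119934082031, 263.6839904785156), (59.56884765625, 79.335693359375), 10.30484676361084)
[209.9, 359.0, 88.7, 77.4] 0.73 ((210.1656494140625, 354.6621398925781), (61.694610595703125, 81.91595458984375), 77.125)
```

Scene view: the grey stand is at about (342,250) with its flap up at (372,225). Top view: the stand is at (310,264), lip end up and hinge end near (303,297), turned about 10° clockwise. The green one is the look-alike. I'll check a model overlay on both images.

```bash
cat > ov.py <<'E'
from h import *
def model(x,y,yaw,th,tuck=0):
    Rz=R.from_euler('z',yaw).as_matrix(); W=lambda P:(np.array(P,float)/1000)@Rz.T+[x,y,0]
    box=lambda a,b,z:[(a,-60,z),(b,-60,z),(b,60,z),(a,60,z)]
    c,s=np.cos(th),np.sin(th); F=lambda r,v,n:(-60+tuck+r*c-n*s,v,17.5+r*s+n*c)
    return [W(box(-80,80,0)),W(box(-80,80,20)),W(box(58,80,28)),W([F(0,-44,2),F(110,-44,2),F(110,44,2),F(0,44,2)]),W([F(78,-30,11),F(78,30,11)])]
def overlay(name,p,S):
    out=[]
    for n,(u,v) in (("scene",(343,240)),("top",(310,264))):
        s=S[n]; k=7; w,h=57,62
        im=cv2.resize(s["img"][v-h:v+h,u-w:u+w],None,fx=k,fy=k,interpolation=cv2.INTER_CUBIC)[:600,:398]
        if p is not None:
          for P,col in zip(model(*p),[(0,0,255),(0,255,0),(255,255,0),(255,0,255),(0,255,255)]):
            q=np.array([(proj(s,a)-[u-w,v-h]+.5)*k for a in P]); cv2.polylines(im,[q.astype(int)],True,col,1)
        out.append(im)
    cv2.imwrite(name,np.hstack(out))
E
cat > c.py <<'E'
from ov import *
S={n:snapshot(n) for n in("scene","top")}
overlay("pics/ov1.png",(.489,.0105,-np.radians(10),1.66),S)
E
python3 c.py
```

```text
(no output)
```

View pics/ov1.png

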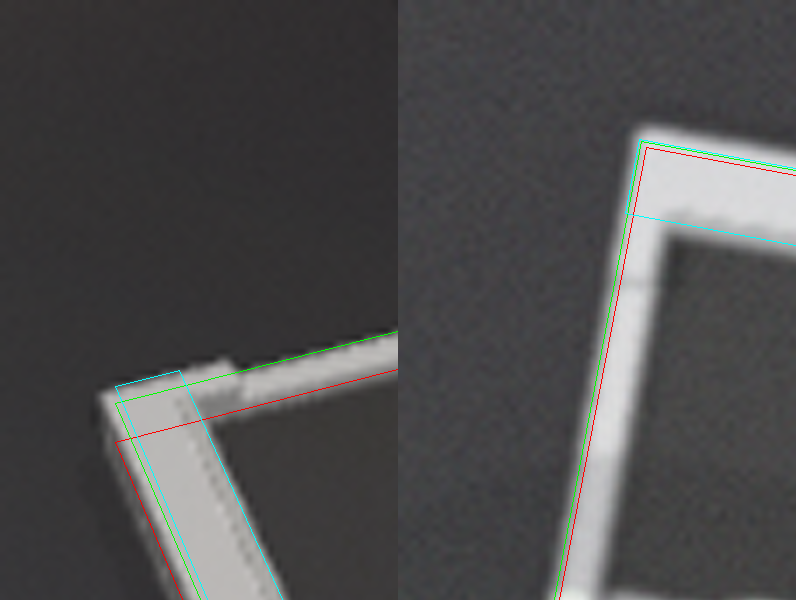

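The overlay is close but needs about +2.5 mm in x and +1 mm in y; the crop was cut off, so I'm redoing it at the right scale.

```bash
sed -i 's/k=7; w,h=57,62/k=6; w,h=(66,50)/; s/\[:600,:398\]//; s/np.hstack(out)/cv2.resize(np.hstack(out),(800,303)) if 0 else np.vstack([o[:, :] for o in out])[:1200]/' ov.py
sed -i 's/cv2.imwrite(name,.*/cv2.imwrite(name,np.hstack([o[:,200:600] if 0 else cv2.resize(o,(400,303)) for o in out]) if 0 else out[1][:, :]); cv2.imwrite(name.replace(".png","s.png"),out[0])/' ov.py
cat > c.py <<'E'
from ov import *
S={n:snapshot(n) for n in("scene","top")}
yaw=-np.radians(10)
overlay("pics/ov2.png",(.4915,.0117,yaw,1.66),S)
print(np.round([read_state()["position"]],4))
Rz=R.from_euler('z',yaw).as_matrix()
for x in(-100,-60,0,15): print(x,Rz@[x/1000,0,0]+[.4915,.0117,0])
E
python3 c.py
```

```text
[[ 0.117  -0.5118  0.2453]]
-100 [0.39301922 0.02906482 0.        ]
-60 [0.43241153 0.02211889 0.        ]
0 [0.4915 0.0117 0.    ]
15 [0.50627212 0.00909528 0.        ]
```

View pics/ov2.png

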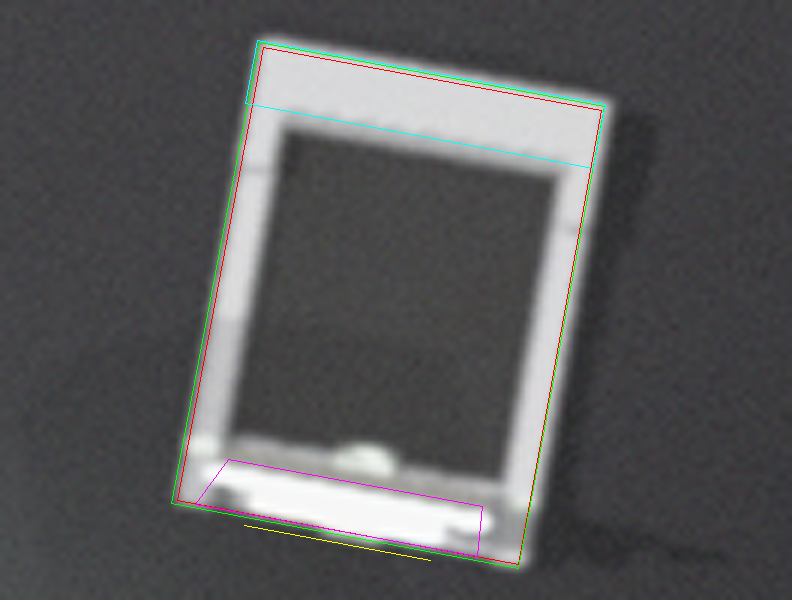

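View pics/ov2s.png

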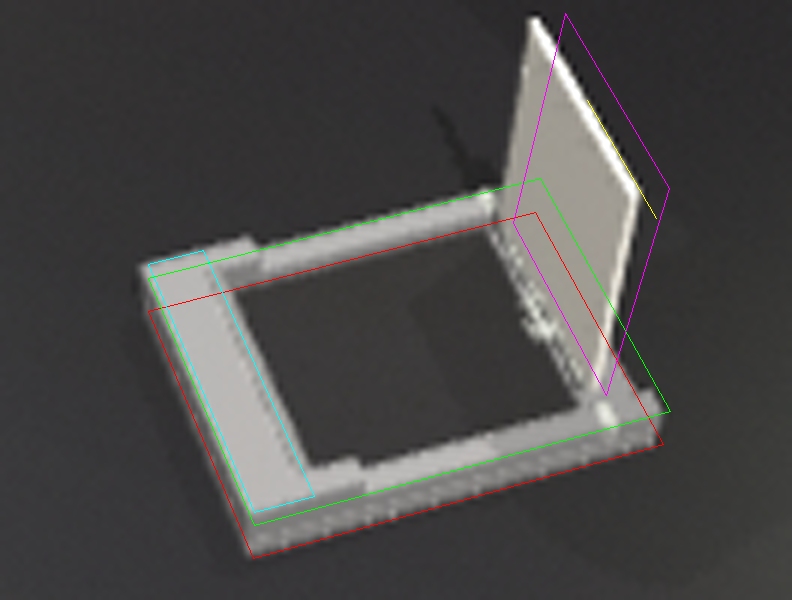

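The stand sits at about (0.492, 0.0115) with yaw −10°. The flap is roughly upright, near 1.55 rad, and leans less than the model. Moving in behind the flap with fingers closed.

>>> {"fn": "play_rows", "kwargs": {"hand": 0, "motion": [{"x":40,"y":-25,"z":0,"twist":0},{"x":40,"y":-25,"z":0,"twist":0},{"x":40,"y":-25,"z":0,"twist":0},{"x":40,"y":-25,"z":0,"twist":0},{"x":40,"y":-25,"z":0,"twist":0}]}}

```text
time_s: 1.95
position: [0.2851, -0.3439, 0.2455]
tool_rot: [0.0, 0.994, 0.112, 0.0]
ft_force: [0.3, -0.3, -0.6]
grip_width: 0.0121
grasp_force: 0.0
```

>>> {"fn": "play_rows", "kwargs": {"motion": [{"x":18,"y":-36,"z":0,"twist":0},{"x":18,"y":-36,"z":0,"twist":0},{"x":18,"y":-36,"z":0,"twist":0},{"x":18,"y":-36,"z":0,"twist":0},{"x":18,"y":-36,"z":0,"twist":0}]}}

```text
time_s: 2.45
position: [0.3318, -0.1483, 0.2455]
tool_rot: [0.0, 0.994, 0.112, 0.0]
ft_force: [1.0, -0.6, -0.3]
grip_width: 0.0003
grasp_force: 0.0
```

>>> {"fn": "play_rows", "kwargs": {"motion": [{"x":0,"y":0,"z":0,"twist":0.1},{"x":0,"y":0,"z":0,"twist":0.1},{"x":0,"y":0,"z":0,"twist":0.1},{"x":0,"y":0,"z":0,"twist":0.1},{"x":0,"y":0,"z":0,"twist":0}]}}

```text
time_s: 2.95
position: [0.3318, -0.1498, 0.2454]
tool_rot: [0.0, 0.996, -0.088, 0.0]
ft_force: [-0.3, -0.1, 0.2]
grip_width: 0.0001
grasp_force: 0.0
```

```bash
cat > st.py <<'E'
from h import *
s=read_state();q=np.array(s["tool_rot"]);M=R.from_quat(q[[1,2,3,0]]).as_matrix()
yaw=-np.radians(10);Rz=R.from_euler('z',yaw).as_matrix()
p=Rz.T@(np.array(s["position"])-[.492,.0115,0])*1000
f=Rz.T@np.array(s["ft_force"])
print("t",round(s["time_s"],2),"stand TCP mm",p.round(1),"tip z",round(p[2]-14,1),"toolyaw",np.degrees(np.arctan2(M[1,0],M[0,0])).round(2),"f",f.round(2),"w",s["grip_width"])
E
python3 st.py
```

```text
t 2.95 stand TCP mm [-129.8 -186.7  245.4] tip z 231.4 toolyaw -10.08 f [-0.33 -0.13  0.17] w 5.598159773891786e-05
```

>>> {"fn": "play_rows", "kwargs": {"motion": [{"x":4,"y":-37,"z":0,"twist":0},{"x":4,"y":-37,"z":0,"twist":0},{"x":4,"y":-38,"z":0,"twist":0},{"x":5,"y":-38,"z":0,"twist":0},{"x":0,"y":-37,"z":0,"twist":0}]}}

```text
time_s: 3.45
position: [0.3814, 0.0329, 0.2454]
tool_rot: [0.0, 0.996, -0.086, 0.0]
ft_force: [0.8, 0.3, 0.2]
grip_width: -0.0
grasp_force: 0.0
```

>>> {"fn": "play_rows", "kwargs": {"motion": [{"x":0,"y":0,"z":38,"twist":0},{"x":0,"y":0,"z":38,"twist":0},{"x":0,"y":0,"z":38,"twist":0},{"x":0,"y":0,"z":37,"twist":0},{"x":0,"y":0,"z":0,"twist":0}]}}

```text
time_s: 3.95
position: [0.378, 0.0314, 0.0899]
tool_rot: [0.0, 0.996, -0.086, -0.005]
ft_force: [-0.4, -0.4, -0.7]
grip_width: 0.0001
grasp_force: 0.0
```

```bash
python3 st.py
```

```text
t 3.95 stand TCP mm [-115.7   -0.2   89.9] tip z 75.9 toolyaw -9.9 f [-0.32 -0.5  -0.7 ] w 0.0001241243899766818
```

>>> {"fn": "play_rows", "kwargs": {"motion": [{"x":10,"y":0,"z":0,"twist":0},{"x":10,"y":0,"z":0,"twist":0},{"x":8,"y":0,"z":0,"twist":0},{"x":8,"y":0,"z":0,"twist":0},{"x":6,"y":0,"z":0,"twist":0}]}}

```text
time_s: 4.45
position: [0.4234, 0.0239, 0.0952]
tool_rot: [-0.0, 0.996, -0.087, 0.001]
ft_force: [-1.2, -1.4, 0.3]
grip_width: 0.0002
grasp_force: 0.2
```

>>> {"fn": "play_rows", "kwargs": {"motion": [{"x":6,"y":0,"z":0,"twist":0},{"x":6,"y":0,"z":0,"twist":0},{"x":6,"y":0,"z":1,"twist":0},{"x":6,"y":0,"z":2,"twist":0},{"x":6,"y":0,"z":2,"twist":0}]}}

```text
time_s: 4.95
position: [0.4525, 0.0187, 0.0891]
tool_rot: [0.0, 0.996, -0.087, -0.0]
ft_force: [-0.5, -0.2, 0.3]
grip_width: -0.0005
grasp_force: 0.4
```

```bash
python3 st.py
cat > d.py <<'E'
from ov import *
S={n:snapshot(n) for n in("scene","top")}
for n,s in S.items():
    for t in("ridge","flap_edge","hinge","lip"): print(n,t,[(np.round(d["centre"],1).tolist(),round(d["score"],2)) for d in place_of(n,t)][:3])
    print(n,"lip model",proj(s,np.r_[(R.from_euler('z',-10,degrees=True).as_matrix()@[.058,0,.0235])+[.492,.0115,0]]).round(1))
E
python3 d.py
```

```text
t 4.95 stand TCP mm [-40.2   0.2  89.1] tip z 75.1 toolyaw -10.04 f [-0.43 -0.26  0.29] w -0.00047014660603604834
scene ridge [([473.3, 280.2], 0.86), ([356.8, 221.3], 0.65)]
scene flap_edge [([487.6, 293.2], 0.94), ([349.7, 220.7], 0.84)]
scene hinge [([442.8, 260.8], 0.88), ([368.1, 243.6], 0.73)]
scene lip [([492.6, 293.4], 0.95), ([318.3, 252.5], 0.87)]
scene lip model [319.1 252.3]
top ridge [([201.5, 358.2], 0.82), ([191.8, 241.9], 0.66)]
top flap_edge [([187.8, 360.8], 0.66)]
top hinge [([240.6, 349.7], 0.88)]
top lip [([313.5, 236.0], 0.87), ([181.1, 362.5], 0.73), ([329.0, 136.0], 0.65)]
top lip model [313.6 236. ]
```

>>> {"fn": "play_rows", "kwargs": {"motion": [{"x":5,"y":0,"z":6,"twist":0},{"x":6,"y":0,"z":7,"twist":0},{"x":5,"y":0,"z":6,"twist":0},{"x":5,"y":0,"z":6,"twist":0},{"x":2,"y":0,"z":5,"twist":0}]}}

```text
time_s: 5.95
position: [0.4752, 0.0146, 0.0586]
tool_rot: [0.0, 0.996, -0.088, -0.0]
ft_force: [0.3, 0.5, 2.2]
grip_width: -0.0002
grasp_force: 0.9
```

```bash
python3 st.py;python3 d.py | grep -v lip
```

```text
t 5.95 stand TCP mm [-17.1   0.2  58.6] tip z 44.6 toolyaw -10.05 f [0.21 0.58 2.21] w -0.00021293540013713443
scene ridge [([474.7, 283.2], 0.81), ([342.0, 235.5], 0.57), ([196.3, 235.7], 0.38)]
scene flap_edge [([332.1, 238.5], 0.93), ([485.5, 294.0], 0.83)]
scene hinge [([366.9, 243.4], 0.91), ([445.1, 259.8], 0.84)]
top ridge [([202.0, 358.5], 0.6), ([455.0, 246.8], 0.5)]
top flap_edge [([189.1, 359.7], 0.74), ([310.3, 240.3], 0.43)]
top hinge [([240.1, 348.4], 0.64), ([309.2, 244.0], 0.4)]
```

>>> {"fn": "play_rows", "kwargs": {"motion": [{"x":1,"y":0,"z":6,"twist":0},{"x":1,"y":0,"z":6,"twist":0},{"x":0,"y":0,"z":5,"twist":0},{"x":0,"y":0,"z":4,"twist":0},{"x":0,"y":0,"z":3,"twist":0}]}}

```text
time_s: 6.95
position: [0.4768, 0.0144, 0.0349]
tool_rot: [0.0, 0.996, -0.087, 0.0]
ft_force: [2.3, -0.5, 2.8]
grip_width: -0.0001
grasp_force: 1.3
```

```bash
python3 st.py;python3 d.py | grep flap_edge
cat >> d.py <<'E'
a=[]
for n,(u,v) in(("scene",(345,245)),("top",(310,264))): a.append(cv2.resize(S[n]["img"][v-60:v+60,u-50:u+50],(400,480),interpolation=cv2.INTER_CUBIC))
import sys; cv2.imwrite("pics/"+sys.argv[1],np.hstack(a))
E
python3 d.py m1.png >/dev/null
```

```text
t 6.95 stand TCP mm [-15.5   0.2  34.9] tip z 20.9 toolyaw -10.04 f [ 2.32 -0.05  2.84] w -9.286272523941604e-05
scene flap_edge [([487.0, 295.9], 0.66), ([325.9, 253.3], 0.6)]
top flap_edge [([191.2, 358.5], 0.56), ([310.7, 241.7], 0.5)]
```

View pics/m1.png

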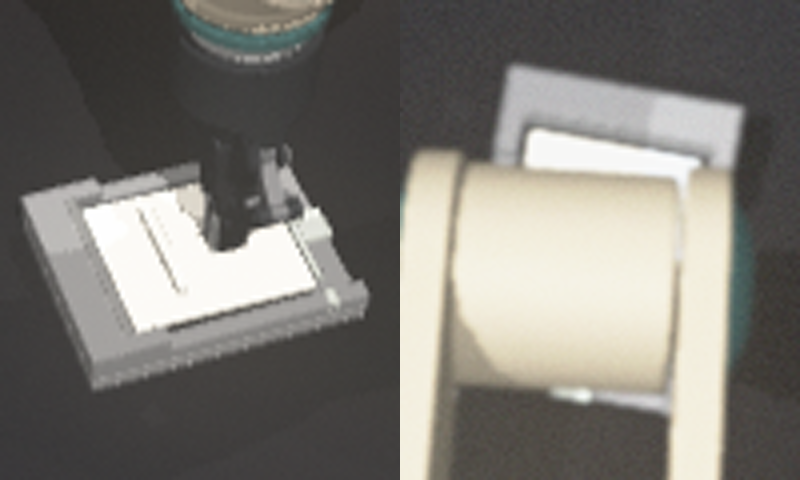

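The flap is nearly flat. Its free edge is short of the lip, and the ridge is still ahead of the finger. Next I press to flat.

>>> {"fn": "play_rows", "kwargs": {"motion": [{"x":0,"y":0,"z":0.5,"twist":0},{"x":0,"y":0,"z":0.5,"twist":0},{"x":0,"y":0,"z":0.5,"twist":0},{"x":0,"y":0,"z":0,"twist":0},{"x":0,"y":0,"z":0,"twist":0}]}}

```text
time_s: 8.45
position: [0.4766, 0.0144, 0.0337]
tool_rot: [0.0, 0.996, -0.087, -0.0]
ft_force: [-2.0, -0.7, 1.3]
grip_width: 0.0003
grasp_force: 0.9
```

```bash
python3 st.py
```

```text
t 8.45 stand TCP mm [-15.7   0.2  33.7] tip z 19.7 toolyaw -10.04 f [-1.86 -0.99  1.3 ] w 0.0002767686060527852
```

>>> {"fn": "play_rows", "kwargs": {"motion": [{"x":0,"y":0,"z":0.5,"twist":0},{"x":0,"y":0,"z":0.3,"twist":0},{"x":0,"y":0,"z":0,"twist":0},{"x":0,"y":0,"z":0,"twist":0},{"x":0,"y":0,"z":0,"twist":0}]}}

```text
time_s: 8.95
position: [0.4768, 0.0144, 0.0332]
tool_rot: [0.0, 0.996, -0.087, 0.0]
ft_force: [-2.1, -0.2, 5.9]
grip_width: -0.0
grasp_force: 2.6
```

```bash
python3 st.py
```

```text
t 8.95 stand TCP mm [-15.5   0.2  33.2] tip z 19.2 toolyaw -10.04 f [-2.01 -0.53  5.91] w -2.484320852304968e-05
```

>>> {"fn": "play_rows", "kwargs": {"motion": [{"x":3,"y":0,"z":0,"twist":0},{"x":3,"y":0,"z":0,"twist":0},{"x":3,"y":0,"z":0,"twist":0},{"x":3,"y":0,"z":0,"twist":0},{"x":3,"y":0,"z":0,"twist":0}]}}

```text
time_s: 9.45
position: [0.4916, 0.0118, 0.0332]
tool_rot: [0.0, 0.996, -0.087, 0.0]
ft_force: [-2.5, -0.2, 5.6]
grip_width: 0.0002
grasp_force: 2.7
```

```bash
python3 st.py; python3 d.py m2.png|grep -E "edge|ridge"
```

```text
t 9.45 stand TCP mm [-0.4  0.2 33.2] tip z 19.2 toolyaw -10.03 f [-2.44 -0.6   5.6 ] w 0.00020302551409176063
scene ridge [([473.7, 284.7], 0.74), ([327.4, 247.4], 0.65), ([196.0, 234.7], 0.24)]
scene flap_edge [([319.7, 255.7], 0.77), ([486.0, 293.6], 0.56)]
top ridge [([200.1, 358.7], 0.67), ([331.6, 136.3], 0.44)]
top flap_edge [([188.2, 358.9], 0.8)]
```

View pics/m2.png

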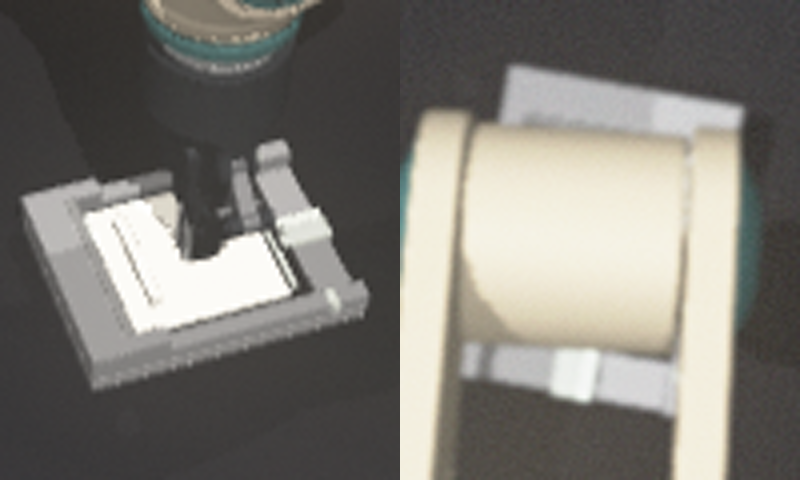

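The flap is sliding forward with its edge entering beneath the lip, and the stand hasn't moved. I'll keep pushing.

>>> {"fn": "play_rows", "kwargs": {"motion": [{"x":3,"y":0,"z":0,"twist":0},{"x":3,"y":0,"z":0,"twist":0},{"x":3,"y":0,"z":0,"twist":0},{"x":3,"y":0,"z":0,"twist":0},{"x":2,"y":0,"z":0,"twist":0}]}}

```text
time_s: 10.45
position: [0.5038, 0.0097, 0.0326]
tool_rot: [-0.0, 0.996, -0.087, -0.002]
ft_force: [-6.4, 1.5, 9.7]
grip_width: 0.0
grasp_force: 4.5
```

```bash
python3 st.py
```

```text
t 10.45 stand TCP mm [11.9  0.3 32.6] tip z 18.6 toolyaw -10.03 f [-6.58  0.37  9.68] w 1.1571424141653504e-05
```

>>> {"fn": "play_rows", "kwargs": {"motion": [{"x":1.5,"y":0,"z":0,"twist":0},{"x":1.5,"y":0,"z":0,"twist":0},{"x":1,"y":0,"z":0,"twist":0},{"x":0,"y":0,"z":0,"twist":0},{"x":0,"y":0,"z":0,"twist":0}]}}

```text
time_s: 10.95
position: [0.5078, 0.009, 0.0326]
tool_rot: [-0.0, 0.996, -0.087, -0.002]
ft_force: [-5.6, 1.1, 7.8]
grip_width: 0.0002
grasp_force: 4.0
```

```bash
python3 st.py; python3 d.py m3.png|grep -E "scene"
```

```text
t 10.95 stand TCP mm [16.   0.3 32.6] tip z 18.6 toolyaw -10.03 f [-5.69  0.12  7.8 ] w 0.00017630446316488363
scene ridge [([328.0, 248.5], 0.94), ([472.5, 283.7], 0.91), ([391.3, 349.4], 0.33)]
scene flap_edge [([316.4, 256.4], 0.81)]
scene hinge [([444.9, 260.9], 0.74), ([370.3, 242.3], 0.58)]
scene lip [([315.7, 251.5], 0.96), ([492.6, 291.2], 0.65)]
scene lip model [319.1 252.3]
```

View pics/m3.png

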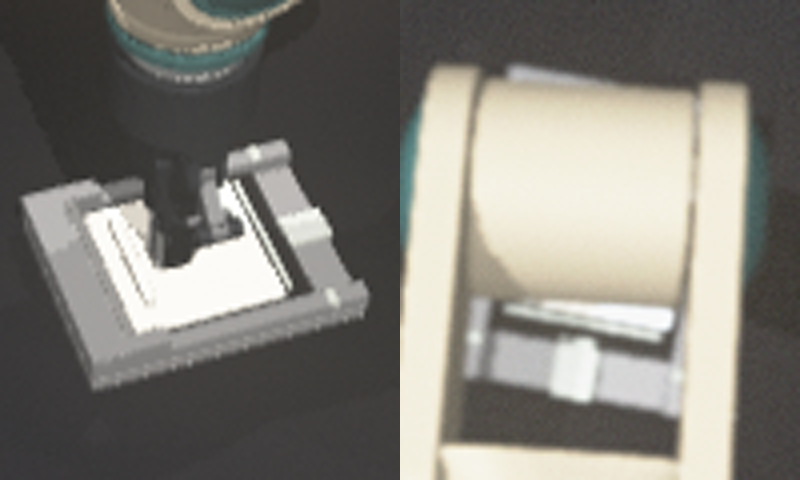

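The finger still trails the ridge and the stand hasn't moved. I'll advance until the finger bears on the ridge.

>>> {"fn": "play_rows", "kwargs": {"motion": [{"x":1.5,"y":0,"z":0,"twist":0},{"x":1.5,"y":0,"z":0,"twist":0},{"x":1,"y":0,"z":0,"twist":0},{"x":1,"y":0,"z":0,"twist":0},{"x":0,"y":0,"z":0,"twist":0}]}}

```text
time_s: 11.95
position: [0.5128, 0.0081, 0.0326]
tool_rot: [-0.0, 0.996, -0.087, -0.002]
ft_force: [-5.6, 0.3, 8.0]
grip_width: -0.0
grasp_force: 3.7
```

```bash
python3 st.py
```

```text
t 11.95 stand TCP mm [21.   0.2 32.6] tip z 18.6 toolyaw -10.03 f [-5.6  -0.67  7.96] w -4.0505684643888165e-05
```

>>> {"fn": "play_rows", "kwargs": {"motion": [{"x":1,"y":0,"z":0,"twist":0},{"x":1,"y":0,"z":0,"twist":0},{"x":0.5,"y":0,"z":0,"twist":0},{"x":0,"y":0,"z":0,"twist":0},{"x":0,"y":0,"z":0,"twist":0}]}}

```text
time_s: 12.45
position: [0.5152, 0.0077, 0.0325]
tool_rot: [-0.0, 0.996, -0.087, -0.002]
ft_force: [-5.0, 0.3, 7.1]
grip_width: 0.0001
grasp_force: 3.5
```

```bash
python3 st.py; python3 d.py m4.png|grep -E "scene"
```

```text
t 12.45 stand TCP mm [23.5  0.2 32.5] tip z 18.5 toolyaw -10.03 f [-5.   -0.56  7.12] w 0.00013683414042128792
scene ridge [([471.5, 285.9], 0.97), ([324.0, 250.6], 0.91)]
scene flap_edge [([316.0, 257.6], 0.97), ([488.3, 296.8], 0.71)]
scene hinge [([445.9, 262.5], 0.76), ([370.9, 243.1], 0.59), ([221.3, 152.2], 0.4)]
scene lip [([315.8, 250.5], 0.96), ([491.5, 292.1], 0.7)]
scene lip model [319.1 252.3]
```

View pics/m4.png

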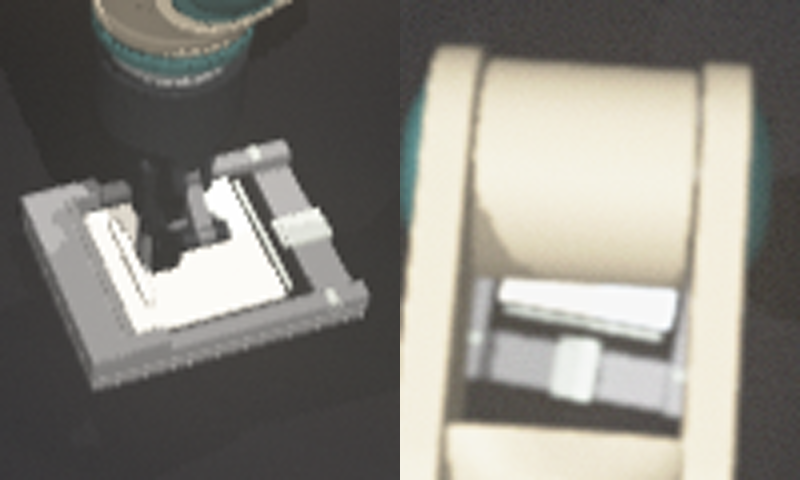

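>>> {"fn": "play_rows", "kwargs": {"motion": [{"x":1,"y":0,"z":0,"twist":0},{"x":1,"y":0,"z":0,"twist":0},{"x":0.5,"y":0,"z":0,"twist":0},{"x":0,"y":0,"z":0,"twist":0},{"x":0,"y":0,"z":0,"twist":0}]}}

```text
time_s: 13.45
position: [0.5162, 0.0075, 0.032]
tool_rot: [-0.0, 0.996, -0.087, -0.004]
ft_force: [-10.5, 2.4, 9.6]
grip_width: -0.0001
grasp_force: 7.4
```

```bash
python3 st.py
cat > e.py <<'E'
from ov import *
s=snapshot("scene")
for t in(0,9,14,18):
    m=model(.492,.0115,-np.radians(10),0.0,t)
    print(t,"ridge ends crop px",[((proj(s,p)-[295,185])*4).round().tolist() for p in m[4]],"hinge-line ends",[((proj(s,p)-[295,185])*4).round().tolist() for p in (m[3][0],m[3][3])])
E
python3 e.py
```

```text
t 13.45 stand TCP mm [24.6  0.2 32. ] tip z 18.0 toolyaw -10.02 f [-10.74   0.52   9.57] w -8.360835184248206e-05
0 ridge ends crop px [[146.0, 206.0], [185.0, 286.0]] hinge-line ends [[264.0, 165.0], [326.0, 280.0]]
9 ridge ends crop px [[131.0, 210.0], [169.0, 291.0]] hinge-line ends [[250.0, 169.0], [311.0, 284.0]]
14 ridge ends crop px [[123.0, 212.0], [161.0, 293.0]] hinge-line ends [[242.0, 171.0], [303.0, 286.0]]
18 ridge ends crop px [[116.0, 214.0], [154.0, 295.0]] hinge-line ends [[235.0, 173.0], [296.0, 288.0]]
```

The finger now bears on the ridge at the end stop and the ridge position matches tuck ≈ 18 mm. Releasing straight up.

>>> {"fn": "play_rows", "kwargs": {"motion": [{"x":0,"y":0,"z":-1,"twist":0},{"x":-0.5,"y":0,"z":-1,"twist":0},{"x":-1,"y":0,"z":-2,"twist":0},{"x":-1,"y":0,"z":-5,"twist":0},{"x":0,"y":0,"z":-20,"twist":0}]}}

```text
time_s: 14.0
position: [0.5149, 0.0074, 0.0601]
tool_rot: [0.0, 0.996, -0.087, -0.002]
ft_force: [-0.4, -0.8, 0.7]
grip_width: 0.0004
grasp_force: 0.0
```

>>> {"fn": "play_rows", "kwargs": {"motion": [{"x":0,"y":0,"z":-40,"twist":0},{"x":0,"y":0,"z":-40,"twist":0},{"x":0,"y":0,"z":-40,"twist":0},{"x":-20,"y":0,"z":-20,"twist":0},{"x":0,"y":40,"z":0,"twist":0}]}}

```text
time_s: 14.5
position: [0.4908, -0.0262, 0.2065]
tool_rot: [-0.0, 0.996, -0.085, 0.004]
ft_force: [1.2, -1.2, 0.4]
grip_width: 0.0002
grasp_force: 0.0
```

>>> {"fn": "play_rows", "kwargs": {"motion": [{"x":0,"y":45,"z":0,"twist":0},{"x":0,"y":45,"z":0,"twist":0},{"x":0,"y":45,"z":0,"twist":0},{"x":0,"y":30,"z":0,"twist":0},{"x":0,"y":0,"z":0,"twist":0}]}}

```text
time_s: 15.0
position: [0.4602, -0.1941, 0.2021]
tool_rot: [0.001, 0.996, -0.09, 0.0]
ft_force: [-0.2, 0.7, -0.5]
grip_width: 0.0
grasp_force: 0.0
```

```bash
python3 st.py
cat > f.py <<'E'
from ov import *
S={n:snapshot(n) for n in("scene","top")}
overlay("pics/fin.png",(.492,.0115,-np.radians(10),.04,18),S)
cv2.imwrite("pics/finc.png",np.hstack([cv2.resize(cv2.imread("pics/"+n)[:,130:],(400,363)) for n in("fins.png","fin.png")]))
E
python3 f.py
```

```text
t 15.0 stand TCP mm [   4.4 -208.   202.1] tip z 188.1 toolyaw -10.31 f [-0.32  0.63 -0.54] w 1.0611911000221205e-05
```

View pics/finc.png

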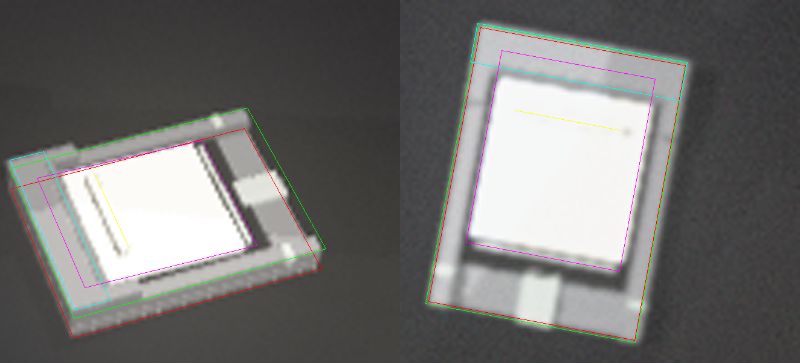

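The flap lies flat with its edge beneath the lip. Its rear edge matches the 18 mm tuck model, the stand is where it was, and the arm is clear.

```bash
python3 -c "from plant import *; print(close_job())"
```

```text
the job is handed in; nothing more can be done
None
```

The flap is folded flat and tucked fully under the lip, it held after I let go, the stand did not visibly move, and the job was handed in at about 15 s.

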